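# Date-code a tea tin on its two panels

## Task

The bronze tea tin on the coder's round pad needs a date code on two panels. Turn it so that its green seal squarely faces the blue print head, push the orange handle so the head runs fully home, hold it there for about a second and let it come all the way back; then turn the tin so that its cream label squarely faces the head and code that panel the same way. Never run the head in on the wrong part of the tin; leave the tin standing in the pad with the cream label towards the retracted head, and do not shift the other tins or the scoop around the coder.

Things in the scene. Friction and masses are not known exactly. Their poses are not given: they have to be found in the camera images.
- coder: Fixed date coder, grey base plate 130 (x) x 375 (y) x 12 mm. Origin on the table under the centre of the round pad; z up; its +y axis points from the pad's centre along a red line to the blue print head. Base runs from y = -70 to +305 mm; from y = 221 mm on stand a bearing bar and a white control box, up to 60 mm high.
- pad (a point): Centre of the floor of the black round pad, 18 mm above the table. A rim of inner radius 32 mm and 5 mm high (top 23 mm above the table) keeps the tin in place; the tin turns freely in it.
- tin: Loose bronze tea tin, 60 mm diameter, 115 mm tall, 0.25 kg, standing in the pad (top 133 mm above the table). Origin: centre of its underside, z up. Its +x axis points out through the green seal, its +y axis (90 degrees anticlockwise from the seal, seen from above) through the cream label. Both stickers are 20 mm wide and run up over the edge on to the lid, as bars towards its centre.
- seal (a point): Middle of the green seal at the tin's top edge, 30 mm from its axis.
- label (a point): Middle of the cream label at the tin's top edge, 30 mm from its axis.
- head (a joint): Travel of the blue print head with its orange handle towards the pad (the coder's -y): 0 m fully back, 0.04 m fully home against its stop. A spring (2 to 4 N) returns it. Head 44 wide, 50 long, top 72 mm above the table; its face is 78 mm from the pad's centre when back, 38 mm when home, so it never touches the tin.
- handle (a point): Middle of the top edge of the orange handle, an upright plate 12 mm thick (along the coder's y), 44 mm wide (along the coder's x), its top 105 mm above the table and 165 mm from the pad's centre when back (125 mm when home). The point moves with the head. Pinch it across its thickness from above, or push its far (+y) face.
- tin_a: Bystander: dark green tea tin, 60 mm diameter, 115 mm tall, with a cream label; origin under its centre.
- tin_b: Bystander: black-brown tea tin, 60 mm diameter, 115 mm tall, with a green seal; origin under its centre.
- flat_tin: Bystander: flat bronze tin box 90 x 65 x 34 mm; origin under its centre.
- scoop: Bystander: metal tea scoop (spoon) 170 mm long, lying on the table.

How it is judged:
On the way, in this order (a step that is already met when the one before it is completed fails the run):
1. with the tin at rest in the pad and its green seal facing the print head (within 8.6 degrees), the head is fully home (past 36 of 40 mm) for 0.3 s (angle between the x axis of tin and the y axis of coder, either way round below 0.15 rad and y of seal in the frame of coder above 0.01 m and horizontal distance between tin and pad below 0.005 m and z of tin in the frame of coder below 0.021 m and angle between tin's own z axis and vertical below 0.06 rad and angular speed of tin below 0.3 rad/s and value of joint head above 0.036 m), for 0.3 s.
2. the head has come back (within 6 mm of its back stop) (value of joint head below 0.006 m), for 0.1 s.
3. with the tin at rest in the pad and its cream label facing the print head (within 8.6 degrees), the head is fully home (past 36 of 40 mm) for 0.3 s (angle between the y axis of tin and the y axis of coder, either way round below 0.15 rad and y of label in the frame of coder above 0.01 m and horizontal distance between tin and pad below 0.005 m and z of tin in the frame of coder below 0.021 m and angle between tin's own z axis and vertical below 0.06 rad and angular speed of tin below 0.3 rad/s and value of joint head above 0.036 m), for 0.3 s.
At the end, for the whole second after the job is handed in: The tin stands upright and at rest in the pad (within 5 mm of its centre, not raised by more than 3 mm), its cream label facing the print head within 8.6 degrees, and the head is back within 6 mm of its back stop (angle between the y axis of tin and the y axis of coder, either way round below 0.15 rad and y of label in the frame of coder above 0.01 m and horizontal distance between tin and pad below 0.005 m and z of tin in the frame of coder below 0.021 m and angle between tin's own z axis and vertical below 0.06 rad and value of joint head below 0.006 m and linear speed of tin below 0.02 m/s and angular speed of tin below 0.2 rad/s); the robot touches nothing.
It fails at once if the head was run home (past 36 mm) while neither the green seal nor the cream label faced it within 20 degrees (value of joint head above 0.036 m and not ((angle between the x axis of tin and the y axis of coder, either way round below 0.35 rad and y of seal in the frame of coder above 0.005 m) or (angle between the y axis of tin and the y axis of coder, either way round below 0.35 rad and y of label in the frame of coder above 0.005 m))).
It fails at once if the tin was tipped by more than 25 degrees (angle between tin's own z axis and vertical above 0.44 rad).
It fails at once if another tin or the scoop beside the coder was moved by more than 30 mm (distance of any of tin_a, tin_b, flat_tin, scoop from where it was at the start of the episode above 0.03 m).
It also fails if it takes over 67 s, if anything falls off the work surface, if the arm or the gripper's body presses on something with over 40 N, if the wrist force passes 120 N, or if a joint passes its speed limit or range.

## Robot

A 6-joint arm with a two-finger parallel gripper is mounted at the origin on the work surface. World frame = base frame: x ahead of the robot, y to its left, z up, the work surface at z = 0. Lengths are in m, angles in rad, forces in N, time in s.
With the tool pointing down it reaches from about 0.25 to 0.725 m from the base axis. Payload 4 kg.
Tool frame: the origin (TCP) lies midway between the tips of the shut fingers; the grasp point (between the pads) lies 19 mm behind it; z points along the fingers, y is the line along which they close (so a half turn about z gives the same grasp; the last joint's range is limited). The gripper opens to 85 mm and grips with 20 to 120 N. Pads are 22 mm wide; open, the fingers measure 114 mm over their backs; the gripper's body (76 mm by 85 mm) begins 54 mm behind the grasp point. The pads swing forward as they close: fully open they stand 13 mm farther back than shut.
Start: joints at [1.278, 0.241, 0.005, 1.335, 0, 1.571], TCP at [0.144, 0.479, 0.231] pointing down, gripper open.
Joint ranges: [-2.72, 2.72], [-1.05, 1.87], [-1.09, 1.28], [-1.99, 2.15], [-1.42, 1.44], [-3.14, 3.14]. Speed limits (rad/s): [2.79, 2.79, 3.14, 3.14, 3.14, 3.14].

## Interface

Orientations are given as a rotation vector (axis times angle).
In Python, from cell import robot gives the robot as it stands.
- The arm moves only by the tool step_arm, never from a script. Its argument "increments" is a list of rows, each a list of 3 entries, a list of its own where there are three numbers: the opening, from -1 (shut) to 1 (fully open), then the shift along the tool's x, y, z each as a share of 0.02 m, from -1 to 1, then the turn, a rotation vector about the tool's x, y, z each as a share of 0.12 rad, from -1 to 1. A call has 1 to 5 rows; each row shifts and turns the commanded pose from where the row before left it, along the tool's axes as they then stand; what a row does not reach is not made up. A row lasts 1/10 s, in which the tool goes at most 50 mm and 8.59 degrees, less where a joint would pass 70% of its speed; a pose out of reach is approached as far as the arm can. A call with a number of a shift or a turn outside -1 to 1 is refused whole. A call with a gripper value outside its range is refused whole. The fingers move at their own pace and stop on an object; "squeeze" is the grip in N (left out, the last holds). Time passes only in rows, so rows that do not move let the fingers close. It gives the time, the measured TCP pose, the force, the opening and the grip force at its end, in the units of the state.
- robot.get_state(): the state, without advancing time (a new reading comes with each control period).
- robot.grab_frame(name): name is "side" or "top"; returns a dict with "image" (420x560x3 uint8, blue, green, red), "z_map" (420x560 float32, m along the optical axis (not along the pixel's ray), 0 where there is no reading), "fx", "fy", "cx", "cy" (pixels), "R" (3x3) and "t" (3): a world point X has camera coordinates R X + t. Camera axes: x right, y down, z forward; pixel columns grow to the right and rows downward; lengths in m; the calibration is good to about 2 mm. A picture is of the moment at which its call begins.
- robot.sign_off(): hands the job in; it is judged then, once.
The state is a dict: "time": time; "joints": joint angles; "joint_velocities": joint speeds; "joint_efforts": joint torques, N m; "eef_pos": TCP position; "ee_rot": TCP orientation; "wrist_force": force on the tool from outside, world axes, zero at the start; "moment": the same for the moment, N m; "width": finger opening in m; "finger_force": force on a finger pad.
Only numpy, scipy, OpenCV 4.12 (cv2) and the standard library are available. Lean on these libraries where they do the work, as an engineer would, in place of code of your own. Each camera call takes 0.05 s, during which the arm holds its last target. There are 200 camera calls.

## Working session

There is one attempt and no reset: what is moved stays moved. The work goes in short steps, Python scripts to look and compute and a tool call to move; the robot and the scene stay as the last step left them, time stands still between calls to the robot, and variables do not carry over. Pictures are saved under pics/ and viewed, at most 10 in all, crops included, and the job is handed in when it is done.

Besides the shell and the picture viewer there is one more tool, called after "Call:" by a JSON object that holds its "op" and its "data", one argument or row to a line. step_arm: Moves the arm, as the interface text tells. Shift numbers are shares of 0.02 m and turn numbers shares of 0.12 rad, none past 1 either way. Its arguments: {"type":"object","properties":{"increments":{"type":"array"},"squeeze":{"type":"number"}},"required":["increments"]}

```bash
mkdir -p pics; ls; python3 - <<'E'
from cell import robot
import cv2,numpy as np
for n in("top","side"):
    f=robot.grab_frame(n);cv2.imwrite(f"pics/{n}0.png",f["image"]);np.savez(f"{n}0.npz",**f)
    print(n,f["fx"],f["cx"],f["cy"],np.round(f["R"],3).tolist(),np.round(f["t"],3))
print(robot.get_state())
E
```

```text
pics
top 442.5086887863311 286.1721038960079 214.21600527219485 [[-0.029, -0.999, -0.04], [-0.99, 0.035, -0.14], [0.141, 0.036, -0.989]] [-0.009  0.597  0.961]
side 415.65327378812134 276.21605656651633 202.85048788963485 [[-0.975, -0.221, 0.02], [-0.153, 0.607, -0.78], [0.16, -0.764, -0.625]] [0.566 0.203 0.732]
{'time': 0.1, 'joints': array([ 1.27799144e+00,  2.41408388e-01,  3.87632663e-03,  1.33519774e+00,
       -4.86271929e-05,  1.57083847e+00]), 'joint_velocities': array([-0.00178575, -0.00063362,  0.00442626, -0.00125067, -0.00391355,
        0.00172248]), 'joint_efforts': array([ 3.20458412e-04, -3.73137653e+01,  2.53010452e+01,  1.08336448e-02,
        5.63916512e-05,  8.76373321e-06]), 'eef_pos': array([0.14417278, 0.47818142, 0.23047327]), 'ee_rot': array([-4.58326658e-01, -3.10774232e+00,  3.01553319e-03]), 'wrist_force': array([ 0.1674947 , -0.28802079,  0.02363912]), 'moment': array([ 0.00052509, -0.05240376,  0.0111151 ]), 'finger_force': 0.0, 'width': 0.08540932813940705}
```

View pics/top0.png

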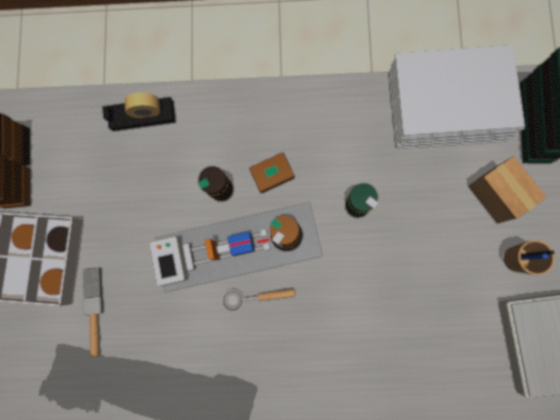

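View pics/side0.png

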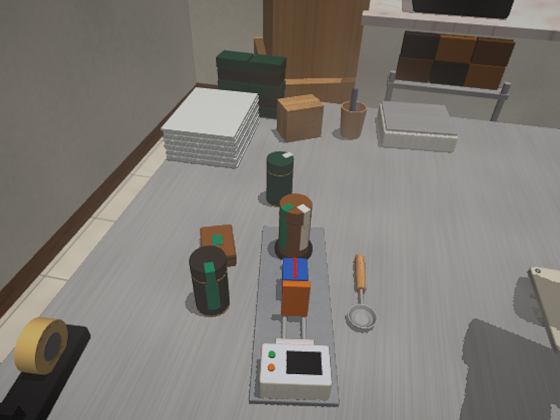

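The top view shows the tin lid at about (286,230), with the seal at (276,224) and the label at (278,238). The head is at (240,243), the handle at (211,249) and the control box at (168,260). In the side view the tin top is at (296,203), the handle at (295,295) and the box at (295,370). Next I'll measure these.

```bash
cat > h.py <<'E'
import cv2,numpy as np
def ray(f,u,v,z):
    d=f["R"].T@np.array([(u-f["cx"])/f["fx"],(v-f["cy"])/f["fy"],1.]); c=-f["R"].T@f["t"]
    return c+d*(z-c[2])/d[2]
def cloud(f):
    Z=f["z_map"];v,u=np.mgrid[:Z.shape[0],:Z.shape[1]]
    P=np.stack([(u-f["cx"])/f["fx"]*Z,(v-f["cy"])/f["fy"]*Z,Z],-1)
    W=(P-f["t"])@f["R"]; W[Z==0]=np.nan
    return W
RNG=dict(blue=((105,120,60),(130,255,255)),orange=((5,190,120),(14,255,255)),green=((70,120,50),(88,255,255)),bronze=((5,100,40),(18,255,200)),cream=((10,5,150),(40,90,255)))
def mask(f,c):
    return cv2.inRange(cv2.cvtColor(f["image"],cv2.COLOR_BGR2HSV),*map(np.array,RNG[c]))>0
E
python3 - <<'E'
from h import *
for n,box in(("top",(140,320,200,300)),("side",(240,340,180,400))):
    f=dict(np.load(n+"0.npz"));W=cloud(f);hsv=cv2.cvtColor(f["image"],cv2.COLOR_BGR2HSV)
    B=np.zeros(W.shape[:2],bool);B[box[2]:box[3],box[0]:box[1]]=1
    for p in((276,224),(278,238),(286,230),(240,238),(211,249),(168,243)) if n=="top" else((287,210),(303,209),(296,203),(295,272),(295,285),(295,300)):
        print(n,p,hsv[p[1],p[0]],np.round(W[p[1],p[0]],3))
    for c in RNG:
        m=mask(f,c)&B
        k,l,s,ce=cv2.connectedComponentsWithStats(m.astype(np.uint8))
        for i in range(1,k):
            if s[i,4]>15: 
                w=W[l==i];zt=np.nanpercentile(w[:,2],95);t=w[w[:,2]>zt-.006]
                print(n,c,s[i],np.round(ce[i],1),"ztop",zt.round(4),"mean top",np.nanmean(t,0).round(4))
E
```

```text
top (276, 224) [ 79 182 132] [ 0.564 -0.01   0.134]
top (278, 238) [110   4 184] [ 0.535 -0.013  0.135]
top (286, 230) [ 14 168 138] [ 0.551 -0.03   0.132]
top (240, 238) [109 187 168] [0.543 0.074 0.073]
top (211, 249) [ 15 203 153] [0.519 0.132 0.101]
top (168, 243) [ 65  63 149] [0.538 0.235 0.064]
top blue [228 232  23  11 158] [238.9 237. ] ztop 0.0748 mean top [0.5455 0.0765 0.0718]
top blue [231 243  22  12 176] [241.7 248.9] ztop 0.0748 mean top [0.519  0.0709 0.072 ]
top orange [207 240   7  18  60] [209.6 247.7] ztop 0.1069 mean top [0.5218 0.1338 0.1047]
top green [271 220   9   8  44] [275.3 223.3] ztop 0.1361 mean top [ 0.5654 -0.0086  0.1335]
top bronze [270 216  30  32 557] [287.5 231.2] ztop 0.135 mean top [ 0.5523 -0.0314  0.1329]
top bronze [205 239  14  21 202] [211.2 249.1] ztop 0.1069 mean top [0.52   0.1348 0.1047]
top bronze [259 289  36  11 241] [276.3 294.3] ztop 0.0216 mean top [0.4173 0.     0.0187]
top cream [ 140  200   84   31 1213] [183.1 215.5] ztop 0.0033 mean top [6.080e-01 2.196e-01 3.000e-04]
top cream [310 200  10  24 137] [316.2 209.5] ztop 0.002
[... 2308 characters left out ...]
-1.037e-01  2.000e-04]
side cream [297 204  13   9  60] [303.4 207.9] ztop 0.1349 mean top [ 0.5357 -0.0128  0.1338]
side cream [ 240  246   20  134 1033] [247.6 313.7] ztop 0.0017 mean top [6.012e-01 1.308e-01 1.000e-04]
side cream [303 318   2  21  39] [303.5 327.3] ztop 0.0275 mean top [0.4993 0.1576 0.0261]
side cream [282 326   3  13  20] [283.6 332.8] ztop 0.0415 mean top [0.5267 0.1952 0.0418]
side cream [260 341  72  45 344] [293.2 363.2] ztop 0.0604 mean top [0.5008 0.2466 0.0584]
side cream [245 366   5  20  33] [247.4 375.5] ztop 0.0017 mean top [ 5.699e-01  2.444e-01 -1.000e-04]
side cream [244 386   5  14  26] [246.3 393.8] ztop 0.0014 mean top [ 5.636e-01  2.721e-01 -2.000e-04]
```

```bash
cat >> h.py <<'E'
def lid(f,c0=(.552,-.028)):
    W=cloud(f);d=np.hypot(W[...,0]-c0[0],W[...,1]-c0[1])
    m=(W[...,2]>.125)&(W[...,2]<.145)&(d<.05)
    return W,m
def centroid(f,m):
    v,u=np.nonzero(m);return u.mean(),v.mean()
E
cat > meas.py <<'E'
from h import *
def measure(f,name,verbose=True,ax=None):
    W,m=lid(f)
    P=W[m][:,:2].astype(np.float32); c,r=cv2.minEnclosingCircle(P)
    hsv=cv2.cvtColor(f["image"],cv2.COLOR_BGR2HSV)
    g=m&mask(f,"green"); cr=m&(hsv[...,1]<70)&(hsv[...,2]>140)
    out={"c":np.array(c),"r":r,"mean":P.mean(0)}
    for k,mm in(("g",g),("cr",cr)):
        if mm.sum()>5:
            u,v=centroid(f,mm);out[k]=ray(f,u,v,.133)[:2];out["n"+k]=mm.sum()
    return out
E
python3 - <<'E'
from meas import *
for n in("top","side"):
    f=dict(np.load(n+"0.npz"));o=measure(f,n);print(n,o)
    W=cloud(f);X,Y,Z=W[...,0],W[...,1],W[...,2]
    b=(Z>.007)&(Z<.017)&(X>.42)&(X<.64)&(Y>-.13)&(Y<.32)
    k,l,s,_=cv2.connectedComponentsWithStats(cv2.morphologyEx(((Z>.006)&(X>.4)&(X<.66)&(Y>-.15)&(Y<.34)).astype(np.uint8),cv2.MORPH_OPEN,np.ones((3,3))))
    i=l[370,295] if n=="side" else l[243,168]
    pts=W[(l==i)&b][:,:2].astype(np.float32)
    (c,wh,a)=cv2.minAreaRect(pts*1000);print("base",np.round(c,1),np.round(wh,1),a)
    h=mask(f,"blue")&(Z>.066)&(Y>.03)&(Y<.12)&(X<.6);(c,wh,a)=cv2.minAreaRect(W[h][:,:2].astype(np.float32)*1000);print("head",np.round(c,1),np.round(wh,1),a)
    h=(Z>.099)&(Z<.112)&(Y>.1)&(Y<.17)&(X<.57)&(X>.47);(c,wh,a)=cv2.minAreaRect(W[h][:,:2].astype(np.float32)*1000);print("handle",np.round(c,1),np.round(wh,1),a)
    h=(Z>.05)&(Z<.07)&(Y>.19)&(Y<.32)&(X<.6)&(X>.42);(c,wh,a)=cv2.minAreaRect(W[h][:,:2].astype(np.float32)*1000);print("box",np.round(c,1),np.round(wh,1),a)
E
```

```text
top {'c': array([ 0.5521338 , -0.02466975]), 'r': 0.030847815796732903, 'mean': array([ 0.551708  , -0.02549044], dtype=float32), 'g': array([ 0.56543037, -0.00843044]), 'ng': np.int64(44), 'cr': array([ 0.53703529, -0.0130848 ]), 'ncr': np.int64(81)}
base [529.   88.7] [130.4 375. ] 11.06712818145752
head [531.8  73.8] [43.9 48.5] 11.034903526306152
handle [519.3 135. ] [43.2 12.1] 11.062782287597656
box [499.4 240.1] [100.   63.4] 11.206803321838379
side {'c': array([ 0.55251068, -0.02428805]), 'r': 0.03208168223500252, 'mean': array([ 0.55112994, -0.02040624], dtype=float32), 'g': array([ 0.56543707, -0.00835189]), 'ng': np.int64(56), 'cr': array([ 0.53724816, -0.01813849]), 'ncr': np.int64(84)}
base [528.5  88.5] [130.2 377.7] 11.088241577148438
head [531.7  76.2] [42.7 49.4] 10.911401748657227
handle [519.4 136.3] [43.5 13.4] 8.397457122802734
box [498.6 241.1] [100.2  62.6] 11.622528076171875
```

Measurements:

| Item | Value |
|---|---|
| Pad centre | (0.552, -0.026) |
| Coder +y yaw | 101° |
| Seal yaw | about 51° (needs +50°) |
| Tin top | z 0.133 |
| Handle | (0.5195, 0.1355), top 0.105 |

I'm moving above the tin now.

Call:
{"op": "step_arm", "data": {
  "increments": [
    [1, [-1, -0.68, 0], [0, 0, 0]],
    [1, [-1, -0.68, 0], [0, 0, 0]],
    [1, [-1, -0.68, 0], [0, 0, 0]],
    [1, [-1, -0.68, 0], [0, 0, 0]],
    [1, [-1, -0.68, 0], [0, 0, 0]]
  ],
  "squeeze": 25
}}

```text
time: 0.6
eef_pos: [0.2207, 0.3836, 0.2308]
ee_rot: [-0.458, -3.108, 0.002]
wrist_force: [-0.5, -0.2, 0.4]
width: 0.0856
finger_force: 0.0
```

Call:
{"op": "step_arm", "data": {
  "increments": [
    [1, [-1, -0.68, 0], [0, 0, 0]],
    [1, [-1, -0.68, 0], [0, 0, 0]],
    [1, [-1, -0.68, 0], [0, 0, 0]],
    [1, [-1, -0.68, 0], [0, 0, 0]],
    [1, [-1, -0.68, 0], [0, 0, 0]]
  ]
}}

```text
time: 1.1
eef_pos: [0.2968, 0.2897, 0.231]
ee_rot: [-0.458, -3.108, 0.001]
wrist_force: [1.2, -0.4, -0.3]
width: 0.0853
finger_force: 0.0
```

Call:
{"op": "step_arm", "data": {
  "increments": [
    [1, [-1, -0.68, 0], [0, 0, 0]],
    [1, [-1, -0.68, 0], [0, 0, 0]],
    [1, [-1, -0.68, 0], [0, 0, 0]],
    [1, [-1, -0.68, 0], [0, 0, 0]],
    [1, [-1, -0.68, 0], [0, 0, 0]]
  ]
}}

```text
time: 1.6
eef_pos: [0.3729, 0.1958, 0.231]
ee_rot: [-0.458, -3.107, 0.001]
wrist_force: [0.3, -0.2, -0.3]
width: 0.0854
finger_force: 0.0
```

Call:
{"op": "step_arm", "data": {
  "increments": [
    [1, [-1, -0.68, 0], [0, 0, 0]],
    [1, [-1, -0.68, 0], [0, 0, 0]],
    [1, [-1, -0.68, 0], [0, 0, 0]],
    [1, [-1, -0.68, 0], [0, 0, 0]],
    [1, [-1, -0.68, 0], [0, 0, 0]]
  ]
}}

```text
time: 2.1
eef_pos: [0.449, 0.1019, 0.2309]
ee_rot: [-0.458, -3.107, 0.0]
wrist_force: [-0.2, 1.5, -0.2]
width: 0.0857
finger_force: 0.0
```

Call:
{"op": "step_arm", "data": {
  "increments": [
    [1, [-1, -0.68, 0], [0, 0, 0]],
    [1, [-1, -0.68, 0], [0, 0, 0]],
    [1, [-1, -0.68, 0], [0, 0, 0]],
    [1, [-1, -0.68, 0], [0, 0, 0]],
    [1, [-1, -0.68, 0], [0, 0, 0]]
  ]
}}

```text
time: 2.6
eef_pos: [0.5251, 0.008, 0.2307]
ee_rot: [-0.458, -3.107, 0.0]
wrist_force: [0.6, 0.2, 0.5]
width: 0.0852
finger_force: 0.0
```

Call:
{"op": "step_arm", "data": {
  "increments": [
    [1, [0, 0, 0], [0, 0, 1]],
    [1, [0, 0, 0], [0, 0, 1]],
    [1, [0, 0, 0], [0, 0, 1]],
    [1, [0, 0, 0], [0, 0, 1]],
    [1, [0, 0, 0], [0, 0, 1]]
  ]
}}

```text
time: 3.1
eef_pos: [0.5245, 0.0088, 0.2307]
ee_rot: [-1.363, -2.829, 0.001]
wrist_force: [-0.3, -0.4, 0.4]
width: 0.0853
finger_force: 0.0
```

Call:
{"op": "step_arm", "data": {
  "increments": [
    [1, [0, 0, 0], [0, 0, 1]],
    [1, [0, 0, 0], [0, 0, 1]],
    [1, [0, 0, 0], [0, 0, 1]],
    [1, [0, 0, 0], [0, 0, 1]],
    [1, [0, 0, 0], [0, 0, 1]]
  ]
}}

```text
time: 3.6
eef_pos: [0.5245, 0.0089, 0.2307]
ee_rot: [-2.138, -2.3, 0.002]
wrist_force: [0.7, -0.1, -0.6]
width: 0.0852
finger_force: 0.0
```

Call:
{"op": "step_arm", "data": {
  "increments": [
    [1, [0, 0, 0], [0, 0, 1]],
    [1, [0, 0, 0], [0, 0, 1]],
    [1, [0, 0, 0], [0, 0, 1]],
    [1, [0, 0, 0], [0, 0, 1]],
    [1, [0, 0, 0], [0, 0, 1]]
  ]
}}

```text
time: 4.1
eef_pos: [0.5245, 0.0089, 0.2307]
ee_rot: [-2.723, -1.566, 0.002]
wrist_force: [0.3, 0.2, 0.1]
width: 0.0852
finger_force: 0.0
```

Call:
{"op": "step_arm", "data": {
  "increments": [
    [1, [0, 0, 0], [0, 0, 1]],
    [1, [0, 0, 0], [0, 0, 0.3]],
    [1, [-0.165, 0.72, 0], [0, 0, 0]],
    [1, [-0.165, 0.72, 0], [0, 0, 0]],
    [1, [-0.165, 0.72, 0], [0, 0, 0]]
  ]
}}

```text
time: 4.6
eef_pos: [0.5533, -0.0272, 0.2311]
ee_rot: [2.833, 1.356, -0.0]
wrist_force: [0.4, -0.3, -0.7]
width: 0.0852
finger_force: 0.0
```

Call:
{"op": "step_arm", "data": {
  "increments": [
    [1, [0, 0, 0.9], [0, 0, 0]],
    [1, [0, 0, 0.9], [0, 0, 0]],
    [1, [0, 0, 0], [0, 0, 0]]
  ]
}}

```text
time: 4.9
eef_pos: [0.5512, -0.0271, 0.1924]
ee_rot: [-2.832, -1.354, 0.008]
wrist_force: [-0.6, -0.2, -0.3]
width: 0.0858
finger_force: 0.0
```

```bash
cat >> h.py <<'E'
from scipy.spatial.transform import Rotation as Ro
def rem(s,x,y,z):
    R=Ro.from_rotvec(s["ee_rot"]).as_matrix();d=R.T@(np.array([x,y,z])-s["eef_pos"])
    print("yaw y",np.degrees(np.arctan2(R[1,1],R[0,1])).round(2),"tilt",np.degrees(np.arccos(-R[2,2])).round(2),"shares",(d/.02).round(3),"j6",s["joints"][5].round(2))
E
python3 - <<'E'
from h import *
from cell import robot
rem(robot.get_state(),.552,-.026,.085)
E
```

```text
yaw y -38.91 tilt 0.32 shares [0.087 0.019 5.37 ] j6 2.2
```

Call:
{"op": "step_arm", "data": {
  "increments": [
    [1, [0.09, 0, 0.9], [0, 0, 0]],
    [1, [0, 0, 0.9], [0, 0, 0]],
    [1, [0, 0, 0.9], [0, 0, 0]],
    [1, [0, 0, 0.9], [0, 0, 0]],
    [1, [0, 0, 0.9], [0, 0, 0]]
  ]
}}

```text
time: 5.4
eef_pos: [0.5546, -0.0252, 0.1055]
ee_rot: [2.833, 1.356, 0.002]
wrist_force: [0.2, 0.5, -0.3]
width: 0.0853
finger_force: 0.0
```

Call:
{"op": "step_arm", "data": {
  "increments": [
    [1, [0, 0, 0.9], [0, 0, 0]],
    [1, [0, 0, 0], [0, 0, 0]],
    [-1, [0, 0, 0], [0, 0, 0]],
    [-1, [0, 0, 0], [0, 0, 0]],
    [-1, [0, 0, 0], [0, 0, 0]]
  ]
}}

```text
time: 5.9
eef_pos: [0.5547, -0.0247, 0.0888]
ee_rot: [2.833, 1.356, 0.004]
wrist_force: [-0.3, -0.6, 2.2]
width: 0.0594
finger_force: 27.3
```

Call:
{"op": "step_arm", "data": {
  "increments": [
    [-1, [0, 0, 0], [0, 0, 0]],
    [-1, [0, 0, 0], [0, 0, 0]],
    [-1, [0, 0, 0], [0, 0, 0]],
    [-1, [0, 0, 0], [0, 0, 0]],
    [-1, [0, 0, 0], [0, 0, 0]]
  ]
}}

```text
time: 6.4
eef_pos: [0.5547, -0.0246, 0.0888]
ee_rot: [2.832, 1.356, 0.004]
wrist_force: [-0.3, -0.1, 5.2]
width: 0.0593
finger_force: 27.6
```

Call:
{"op": "step_arm", "data": {
  "increments": [
    [-1, [0, 0, 0], [0, 0, -0.6]],
    [-1, [0, 0, 0], [0, 0, -0.8]],
    [-1, [0, 0, 0], [0, 0, -0.8]],
    [-1, [0, 0, 0], [0, 0, -0.8]],
    [-1, [0, 0, 0], [0, 0, -0.8]]
  ]
}}

```text
time: 6.9
eef_pos: [0.5544, -0.0256, 0.0889]
ee_rot: [2.449, 1.963, 0.001]
wrist_force: [-1.4, -2.6, 7.2]
width: 0.0591
finger_force: 27.6
```

Call:
{"op": "step_arm", "data": {
  "increments": [
    [-1, [0, 0, 0], [0, 0, -0.8]],
    [-1, [0, 0, 0], [0, 0, -0.8]],
    [-1, [0, 0, 0], [0, 0, -0.8]],
    [-1, [0, 0, 0], [0, 0, -0.7]],
    [-1, [0, 0, 0], [0, 0, -0.37]]
  ]
}}

```text
time: 7.4
eef_pos: [0.5539, -0.0253, 0.0889]
ee_rot: [1.992, 2.426, -0.0]
wrist_force: [-2.9, -1.5, 7.5]
width: 0.0599
finger_force: 27.9
```

Call:
{"op": "step_arm", "data": {
  "increments": [
    [-1, [0, 0, 0], [0, 0, 0]],
    [-1, [0, 0, 0], [0, 0, 0]]
  ]
}}

```text
time: 7.6
eef_pos: [0.5539, -0.0253, 0.0889]
ee_rot: [1.994, 2.424, -0.0]
wrist_force: [-2.7, -2.0, 7.5]
width: 0.0598
finger_force: 27.9
```

```bash
python3 - <<'E'
from h import *
from cell import robot
rem(robot.get_state(),.552,-.026,.085)
for n in("top","side"):
    f=robot.grab_frame(n);np.savez(f"{n}1.npz",**f);cv2.imwrite(f"pics/{n}1.png",f["image"][170:300,180:340] if n=="top" else f["image"][150:330,200:400])
E
```

```text
yaw y 11.11 tilt 0.13 shares [-0.018 -0.1    0.194] j6 1.33
```

View pics/side1.png

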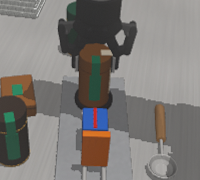

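The seal is now towards the head: the green stripe runs down the middle of the tin front, above the red line. I'll release, retreat and check.

Call:
{"op": "step_arm", "data": {
  "increments": [
    [1, [0, 0, 0], [0, 0, 0]],
    [1, [0, 0, 0], [0, 0, 0]],
    [1, [0, 0, 0], [0, 0, 0]],
    [1, [0, 0, 0], [0, 0, 0]]
  ]
}}

```text
time: 8.1
eef_pos: [0.5532, -0.0244, 0.0869]
ee_rot: [-1.995, -2.426, 0.001]
wrist_force: [0.3, 0.4, 0.7]
width: 0.0853
finger_force: 0.0
```

Call:
{"op": "step_arm", "data": {
  "increments": [
    [1, [0, 0, -0.6], [0, 0, 0]],
    [1, [0, 0, -1], [0, 0, 0]],
    [1, [0, 0, -1], [0, 0, 0]],
    [1, [0, 0, -1], [0, 0, 0]],
    [1, [0, 0, -1], [0, 0, 0]]
  ]
}}

```text
time: 8.6
eef_pos: [0.5536, -0.0245, 0.181]
ee_rot: [1.995, 2.426, 0.001]
wrist_force: [0.2, -0.3, 1.0]
width: 0.0858
finger_force: 0.0
```

Call:
{"op": "step_arm", "data": {
  "increments": [
    [-1, [1, 0, 0], [0, 0, 0]],
    [-1, [1, 0, 0], [0, 0, 0]],
    [-1, [1, 0, 0], [0, 0, 0]],
    [-1, [1, 0, 0], [0, 0, 0]],
    [-1, [1, 0, 0], [0, 0, 0]]
  ]
}}

```text
time: 9.1
eef_pos: [0.5341, 0.0744, 0.1803]
ee_rot: [1.995, 2.426, 0.001]
wrist_force: [-0.3, -0.1, 0.2]
width: 0.0125
finger_force: 0.0
```

Call:
{"op": "step_arm", "data": {
  "increments": [
    [-1, [1, 0, 0], [0, 0, 0]],
    [-1, [1, 0, 0], [0, 0, 0]],
    [-1, [1, 0, 0], [0, 0, 0]],
    [-1, [1, 0, 0], [0, 0, 0]],
    [-1, [0.6, 0, 0], [0, 0, 0]]
  ]
}}

```text
time: 9.6
eef_pos: [0.5162, 0.1652, 0.1802]
ee_rot: [1.994, 2.428, 0.001]
wrist_force: [0.6, 0.4, -0.6]
width: -0.0001
finger_force: 0.0
```

```bash
cat > chk.py <<'E'
import sys
from meas import *
from cell import robot
k=sys.argv[1]
a=np.radians(101.07);u=np.array([np.cos(a),np.sin(a)]);p=np.array([.5516,-.0262])
s=robot.get_state();rem(s,*(p+.192*u),.075);print("coder y of tcp",(s["eef_pos"][:2]-p)@u)
for n in("top","side"):
    f=robot.grab_frame(n);np.savez(f"{n}{k}.npz",**f);cv2.imwrite(f"pics/{n}{k}.png",f["image"])
    o=measure(f,n)
    print(n,{q:np.round(v,4) for q,v in o.items()})
    for q in("g","cr"):
        if q in o:
            d=o[q]-p;print(q,"deg from coder y",((np.degrees(np.arctan2(d[1],d[0]))-101.07+180)%360-180).round(1))
    W=cloud(f);b=W[mask(f,"blue")&(W[...,2]>.066)&(W[...,2]<.08)][:,:2]
    b=(b-p)@np.c_[u,[u[1],-u[0]]];b=b[(abs(b[:,1])<.04)&(b[:,0]<.14)&(b[:,0]>.02)]
    if len(b):print("head y range",np.percentile(b[:,0],[2,98]).round(4))
E
python3 chk.py 2
```

```text
yaw y 11.21 tilt 0.05 shares [-0.135 -0.107  5.258] j6 1.68
coder y of tcp 0.19467769075115707
top {'c': array([ 0.5511, -0.0274]), 'r': np.float64(0.0309), 'mean': array([ 0.5516, -0.0275], dtype=float32), 'g': array([ 0.5484, -0.0066]), 'ng': np.int64(43), 'cr': array([ 0.5331, -0.0316]), 'ncr': np.int64(88)}
g deg from coder y -1.8
cr deg from coder y 95.3
head y range [0.0785 0.1249]
side {'c': array([0., 0.]), 'r': np.float64(0.0), 'mean': array([nan, nan], dtype=float32)}
head y range [0.0834 0.1278]meas.py:7: RuntimeWarning: Mean of empty slice.
  out={"c":np.array(c),"r":r,"mean":P.mean(0)}
  ret = um.true_divide(
```

The seal is within about 2° of the head and the tin is centred in the pad. I'm going down behind the handle to push it.

Call:
{"op": "step_arm", "data": {
  "increments": [
    [-1, [0, 0, 1], [0, 0, 0]],
    [-1, [0, 0, 1], [0, 0, 0]],
    [-1, [0, 0, 1], [0, 0, 0]],
    [-1, [0, 0, 1], [0, 0, 0]],
    [-1, [0, 0, 1], [0, 0, 0]]
  ]
}}

```text
time: 10.2
eef_pos: [0.5168, 0.1628, 0.0789]
ee_rot: [1.996, 2.425, -0.0]
wrist_force: [0.2, -0.9, 0.7]
width: -0.0001
finger_force: 0.0
```

Call:
{"op": "step_arm", "data": {
  "increments": [
    [-1, [-0.4, 0, 0.2], [0, 0, 0]],
    [-1, [-0.4, 0, 0], [0, 0, 0]],
    [-1, [-0.4, 0, 0], [0, 0, 0]],
    [-1, [-0.4, 0, 0], [0, 0, 0]],
    [-1, [-0.2, 0, 0], [0, 0, 0]]
  ]
}}

```text
time: 10.7
eef_pos: [0.5237, 0.1279, 0.0761]
ee_rot: [-1.996, -2.426, -0.002]
wrist_force: [0.0, 3.4, -0.1]
width: 0.0001
finger_force: 1.9
```

```bash
python3 chk.py 3 2>/dev/null; python3 -c "
from cell import robot;print(robot.get_state()['wrist_force'])"
```

```text
yaw y 11.09 tilt 0.06 shares [ 1.77  -0.108  0.056] j6 1.62
coder y of tcp 0.15660140341691398
top {'c': array([ 0.5511, -0.0271]), 'r': np.float64(0.0309), 'mean': array([ 0.5515, -0.0275], dtype=float32), 'g': array([ 0.5483, -0.0062]), 'ng': np.int64(45), 'cr': array([ 0.5332, -0.0313]), 'ncr': np.int64(88)}
g deg from coder y -1.6
cr deg from coder y 94.4
head y range [0.0535 0.0997]
side {'c': array([0., 0.]), 'r': np.float64(0.0), 'mean': array([nan, nan], dtype=float32)}
head y range [0.0887 0.1007]
[-1.44387982  2.69924857  1.02806417]
```

Call:
{"op": "step_arm", "data": {
  "increments": [
    [-1, [-0.25, 0, 0], [0, 0, 0]],
    [-1, [-0.25, 0, 0], [0, 0, 0]],
    [-1, [-0.2, 0, 0], [0, 0, 0]],
    [-1, [-0.05, 0, 0], [0, 0, 0]],
    [-1, [0, 0, 0], [0, 0, 0]]
  ]
}}

```text
time: 11.3
eef_pos: [0.5267, 0.1138, 0.0757]
ee_rot: [1.995, 2.426, 0.001]
wrist_force: [-2.2, 4.2, 2.8]
width: 0.0001
finger_force: 1.9
```

```bash
python3 chk.py 4 2>/dev/null
```

```text
yaw y 11.13 tilt 0.07 shares [ 2.491 -0.122  0.036] j6 1.59
coder y of tcp 0.14218095522579605
top {'c': array([ 0.5512, -0.0274]), 'r': np.float64(0.0308), 'mean': array([ 0.5515, -0.0274], dtype=float32), 'g': array([ 0.5483, -0.0058]), 'ng': np.int64(47), 'cr': array([ 0.5333, -0.0312]), 'ncr': np.int64(87)}
g deg from coder y -1.9
cr deg from coder y 94.3
head y range [0.0384 0.085 ]
side {'c': array([0., 0.]), 'r': np.float64(0.0), 'mean': array([nan, nan], dtype=float32)}
head y range [0.0741 0.0771]
```

Call:
{"op": "step_arm", "data": {
  "increments": [
    [-1, [-0.05, 0, 0], [0, 0, 0]],
    [-1, [-0.05, 0, 0], [0, 0, 0]],
    [-1, [0, 0, 0], [0, 0, 0]],
    [-1, [0, 0, 0], [0, 0, 0]],
    [-1, [0, 0, 0], [0, 0, 0]]
  ]
}}

```text
time: 11.9
eef_pos: [0.5268, 0.1136, 0.0756]
ee_rot: [-1.993, -2.427, -0.004]
wrist_force: [-2.7, 8.6, 3.1]
width: 0.0003
finger_force: 4.2
```

Call:
{"op": "step_arm", "data": {
  "increments": [
    [-1, [0, 0, 0], [0, 0, 0]],
    [-1, [0, 0, 0], [0, 0, 0]],
    [-1, [0, 0, 0], [0, 0, 0]],
    [-1, [0, 0, 0], [0, 0, 0]],
    [-1, [0, 0, 0], [0, 0, 0]]
  ]
}}

```text
time: 12.4
eef_pos: [0.5268, 0.1136, 0.0757]
ee_rot: [-1.993, -2.427, -0.005]
wrist_force: [-2.6, 9.0, 3.3]
width: 0.0003
finger_force: 4.1
```

Call:
{"op": "step_arm", "data": {
  "increments": [
    [-1, [0.4, 0, 0], [0, 0, 0]],
    [-1, [0.6, 0, 0], [0, 0, 0]],
    [-1, [0.8, 0, 0], [0, 0, 0]],
    [-1, [0.8, 0, 0], [0, 0, 0]],
    [-1, [0, 0, 0], [0, 0, 0]]
  ]
}}

```text
time: 12.9
eef_pos: [0.516, 0.1647, 0.0749]
ee_rot: [1.992, 2.429, -0.001]
wrist_force: [0.5, -1.1, -0.0]
width: 0.0003
finger_force: 0.0
```

```bash
python3 chk.py 5 2>/dev/null
```

```text
yaw y 11.31 tilt 0.05 shares [-0.109 -0.085 -0.002] j6 1.68
coder y of tcp 0.19419675990890933
top {'c': array([ 0.5512, -0.0275]), 'r': np.float64(0.0309), 'mean': array([ 0.5515, -0.0275], dtype=float32), 'g': array([ 0.5484, -0.0064]), 'ng': np.int64(44), 'cr': array([ 0.5332, -0.0313]), 'ncr': np.int64(87)}
g deg from coder y -2.0
cr deg from coder y 94.5
head y range [0.0785 0.1246]
side {'c': array([0., 0.]), 'r': np.float64(0.0), 'mean': array([nan, nan], dtype=float32)}
```

The head reached its stop, where the force rose to 9 N. It was held for a second and has come back. Next I'll re-grasp the tin 90° round and turn it to the cream label.

Call:
{"op": "step_arm", "data": {
  "increments": [
    [-1, [0, 0, -1], [0, 0, 0]],
    [-1, [0, 0, -1], [0, 0, 0]],
    [-1, [0, 0, -1], [0, 0, 0]],
    [-1, [0, 0, -1], [0, 0, 0]],
    [-1, [0, 0, -1], [0, 0, 0]]
  ]
}}

```text
time: 13.5
eef_pos: [0.5165, 0.162, 0.1759]
ee_rot: [1.996, 2.425, -0.002]
wrist_force: [-0.0, -0.6, -0.0]
width: 0.0002
finger_force: 0.0
```

Call:
{"op": "step_arm", "data": {
  "increments": [
    [1, [0, 0, -0.3], [0, 0, 0]],
    [1, [-1, 0, 0], [0, 0, 0]],
    [1, [-1, 0, 0], [0, 0, 0]],
    [1, [-1, 0, 0], [0, 0, 0]],
    [1, [-1, 0, 0], [0, 0, 0]]
  ]
}}

```text
time: 14.0
eef_pos: [0.5316, 0.0831, 0.1803]
ee_rot: [-1.995, -2.426, 0.002]
wrist_force: [0.5, 0.4, 0.6]
width: 0.0725
finger_force: 0.0
```

Call:
{"op": "step_arm", "data": {
  "increments": [
    [1, [-1, 0, 0], [0, 0, 0]],
    [1, [-1, 0, 0], [0, 0, 0]],
    [1, [-1, 0, 0], [0, 0, 0]],
    [1, [-1, 0, 0], [0, 0, 0]],
    [1, [-1, 0, 0], [0, 0, 0]]
  ]
}}

```text
time: 14.5
eef_pos: [0.5509, -0.0151, 0.1802]
ee_rot: [-1.996, -2.425, 0.002]
wrist_force: [0.3, 0.3, 0.5]
width: 0.0856
finger_force: 0.0
```

Call:
{"op": "step_arm", "data": {
  "increments": [
    [1, [-0.7, 0, 0], [0, 0, 0]],
    [1, [0, 0, 0], [0, 0, -1]],
    [1, [0, 0, 0], [0, 0, -1]],
    [1, [0, 0, 0], [0, 0, -1]],
    [1, [0, 0, 0], [0, 0, -1]]
  ]
}}

```text
time: 15.0
eef_pos: [0.5537, -0.0278, 0.1806]
ee_rot: [-1.355, -2.833, 0.001]
wrist_force: [0.2, 0.9, 0.6]
width: 0.0851
finger_force: 0.0
```

Call:
{"op": "step_arm", "data": {
  "increments": [
    [1, [0, 0, 0], [0, 0, -1]],
    [1, [0, 0, 0], [0, 0, -1]],
    [1, [0, 0, 0], [0, 0, -1]],
    [1, [0, 0, 0], [0, 0, -1]],
    [1, [0, 0, 0], [0, 0, -1]]
  ]
}}

```text
time: 15.5
eef_pos: [0.5537, -0.0276, 0.1806]
ee_rot: [-0.456, -3.107, 0.0]
wrist_force: [0.6, -0.0, -0.4]
width: 0.0855
finger_force: 0.0
```

Call:
{"op": "step_arm", "data": {
  "increments": [
    [1, [0, 0, 0], [0, 0, -1]],
    [1, [0, 0, 0], [0, 0, -1]],
    [1, [0, 0, 0], [0, 0, -1]],
    [1, [0, 0, 0], [0, 0, -1]],
    [1, [0, 0, 0], [0, 0, -0.23]]
  ]
}}

```text
time: 16.0
eef_pos: [0.5537, -0.0276, 0.1807]
ee_rot: [0.333, -3.123, -0.0]
wrist_force: [-0.2, -0.4, -0.5]
width: 0.0851
finger_force: 0.0
```

Call:
{"op": "step_arm", "data": {
  "increments": [
    [1, [0, 0, 0], [0, 0, 0]],
    [1, [0, 0, 0], [0, 0, 0]]
  ]
}}

```text
time: 16.2
eef_pos: [0.5539, -0.0275, 0.1811]
ee_rot: [0.328, -3.124, -0.0]
wrist_force: [0.9, -0.0, 0.4]
width: 0.0851
finger_force: 0.0
```

```bash
python3 -c "
from h import *
from cell import robot
rem(robot.get_state(),.5520,-.0268,.087)"
```

```text
yaw y 102.01 tilt 0.03 shares [0.084 0.055 4.703] j6 -0.26
```

Call:
{"op": "step_arm", "data": {
  "increments": [
    [1, [0.08, 0.05, 0.94], [0, 0, 0]],
    [1, [0, 0, 0.94], [0, 0, 0]],
    [1, [0, 0, 0.94], [0, 0, 0]],
    [1, [0, 0, 0.94], [0, 0, 0]],
    [1, [0, 0, 0.94], [0, 0, 0]]
  ]
}}

```text
time: 16.7
eef_pos: [0.5523, -0.0268, 0.0866]
ee_rot: [-0.329, 3.124, -0.0]
wrist_force: [-0.3, -0.4, 0.2]
width: 0.0852
finger_force: 0.0
```

Call:
{"op": "step_arm", "data": {
  "increments": [
    [1, [0, 0, 0], [0, 0, 0]],
    [-1, [0, 0, 0], [0, 0, 0]],
    [-1, [0, 0, 0], [0, 0, 0]],
    [-1, [0, 0, 0], [0, 0, 0]],
    [-1, [0, 0, 0], [0, 0, 0]]
  ]
}}

```text
time: 17.2
eef_pos: [0.5532, -0.0269, 0.0886]
ee_rot: [-0.331, 3.122, -0.001]
wrist_force: [-0.2, -0.0, 2.6]
width: 0.0593
finger_force: 27.6
```

Call:
{"op": "step_arm", "data": {
  "increments": [
    [-1, [0, 0, 0], [0, 0, 0]],
    [-1, [0, 0, 0], [0, 0, 0]],
    [-1, [0, 0, 0], [0, 0, 0]],
    [-1, [0, 0, 0], [0, 0, 0.43]],
    [-1, [0, 0, 0], [0, 0, 0.8]]
  ]
}}

```text
time: 17.7
eef_pos: [0.5531, -0.0268, 0.0886]
ee_rot: [-0.095, 3.138, 0.0]
wrist_force: [-0.5, 0.4, 6.3]
width: 0.0602
finger_force: 28.0
```

Call:
{"op": "step_arm", "data": {
  "increments": [
    [-1, [0, 0, 0], [0, 0, 0.8]],
    [-1, [0, 0, 0], [0, 0, 0.8]],
    [-1, [0, 0, 0], [0, 0, 0.8]],
    [-1, [0, 0, 0], [0, 0, 0.8]],
    [-1, [0, 0, 0], [0, 0, 0.8]]
  ]
}}

```text
time: 18.2
eef_pos: [0.5534, -0.0269, 0.0886]
ee_rot: [0.654, 3.07, 0.0]
wrist_force: [-0.2, -0.4, 4.8]
width: 0.0596
finger_force: 27.9
```

Call:
{"op": "step_arm", "data": {
  "increments": [
    [-1, [0, 0, 0], [0, 0, 0.8]],
    [-1, [0, 0, 0], [0, 0, 0.8]],
    [-1, [0, 0, 0], [0, 0, 0.8]],
    [-1, [0, 0, 0], [0, 0, 0.8]],
    [-1, [0, 0, 0], [0, 0, 0.8]]
  ]
}}

```text
time: 18.7
eef_pos: [0.5535, -0.0268, 0.0886]
ee_rot: [1.365, 2.826, 0.002]
wrist_force: [0.3, -0.0, 6.3]
width: 0.0593
finger_force: 27.9
```

Call:
{"op": "step_arm", "data": {
  "increments": [
    [-1, [0, 0, 0], [0, 0, 0.8]],
    [-1, [0, 0, 0], [0, 0, 0.8]],
    [-1, [0, 0, 0], [0, 0, 0.8]],
    [-1, [0, 0, 0], [0, 0, 0.8]],
    [-1, [0, 0, 0], [0, 0, 0.8]]
  ]
}}

```text
time: 19.2
eef_pos: [0.5534, -0.0269, 0.0886]
ee_rot: [1.998, 2.421, 0.002]
wrist_force: [-0.6, 0.1, 6.6]
width: 0.0597
finger_force: 27.9
```

Call:
{"op": "step_arm", "data": {
  "increments": [
    [-1, [0, 0, 0], [0, 0, 0]],
    [-1, [0, 0, 0], [0, 0, 0]],
    [-1, [0, 0, 0], [0, 0, 0]]
  ]
}}

```text
time: 19.5
eef_pos: [0.5533, -0.0268, 0.0886]
ee_rot: [1.994, 2.425, 0.003]
wrist_force: [-0.2, -0.0, 6.0]
width: 0.0597
finger_force: 28.0
```

```bash
python3 -c "
from h import *
from cell import robot
rem(robot.get_state(),.5520,-.0268,.087)"
```

```text
yaw y 11.14 tilt 0.15 shares [ 0.011 -0.063  0.08 ] j6 1.33
```

Call:
{"op": "step_arm", "data": {
  "increments": [
    [1, [0, 0, 0], [0, 0, 0]],
    [1, [0, 0, 0], [0, 0, 0]],
    [1, [0, 0, 0], [0, 0, 0]],
    [1, [0, 0, 0], [0, 0, 0]]
  ]
}}

```text
time: 19.9
eef_pos: [0.5519, -0.0269, 0.0869]
ee_rot: [-1.995, -2.426, 0.001]
wrist_force: [-0.0, -1.1, -0.2]
width: 0.0858
finger_force: 0.0
```

Call:
{"op": "step_arm", "data": {
  "increments": [
    [1, [0, 0, -0.6], [0, 0, 0]],
    [1, [0, 0, -1], [0, 0, 0]],
    [1, [0, 0, -1], [0, 0, 0]],
    [1, [0, 0, -1], [0, 0, 0]],
    [1, [0, 0, -1], [0, 0, 0]]
  ]
}}

```text
time: 20.4
eef_pos: [0.5523, -0.0268, 0.181]
ee_rot: [1.995, 2.426, 0.001]
wrist_force: [0.6, 0.8, 0.5]
width: 0.0853
finger_force: 0.0
```

Call:
{"op": "step_arm", "data": {
  "increments": [
    [-1, [1, 0, 0], [0, 0, 0]],
    [-1, [1, 0, 0], [0, 0, 0]],
    [-1, [1, 0, 0], [0, 0, 0]],
    [-1, [1, 0, 0], [0, 0, 0]],
    [-1, [1, 0, 0], [0, 0, 0]]
  ]
}}

```text
time: 20.9
eef_pos: [0.5329, 0.072, 0.1803]
ee_rot: [1.995, 2.426, 0.001]
wrist_force: [0.7, 0.2, -0.1]
width: 0.0123
finger_force: 0.0
```

Call:
{"op": "step_arm", "data": {
  "increments": [
    [-1, [1, 0, 0], [0, 0, 0]],
    [-1, [1, 0, 0], [0, 0, 0]],
    [-1, [1, 0, 0], [0, 0, 0]],
    [-1, [1, 0, 0], [0, 0, 0]],
    [-1, [0.7, 0, 0], [0, 0, 0]]
  ]
}}

```text
time: 21.4
eef_pos: [0.5147, 0.1647, 0.1802]
ee_rot: [1.994, 2.427, 0.001]
wrist_force: [0.9, -0.0, -0.2]
width: -0.0
finger_force: 0.0
```

```bash
python3 chk.py 6 2>/dev/null; python3 -c "
import cv2
cv2.imwrite('pics/t6c.png',cv2.resize(cv2.imread('pics/top6.png')[200:270,200:320],None,fx=4,fy=4))"
```

```text
yaw y 11.19 tilt 0.05 shares [-0.125 -0.027  5.259] j6 1.69
coder y of tcp 0.1944792287465314
top {'c': array([ 0.5532, -0.0267]), 'r': np.float64(0.031), 'mean': array([ 0.5524, -0.0271], dtype=float32), 'g': array([ 0.5738, -0.0224]), 'ng': np.int64(47), 'cr': array([ 0.5489, -0.0071]), 'ncr': np.int64(83)}
g deg from coder y -91.3
cr deg from coder y -3.0
head y range [0.0784 0.1246]
side {'c': array([0., 0.]), 'r': np.float64(0.0), 'mean': array([nan, nan], dtype=float32)}
head y range [0.0832 0.1278]
```

View pics/t6c.png

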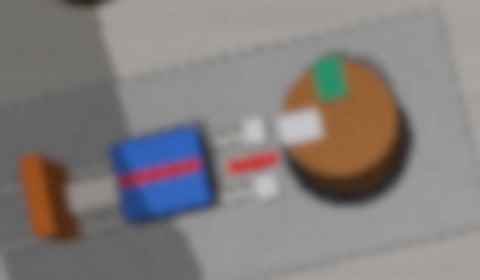

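The picture shows the cream label at about (300,125) in the crop, towards the head, in line with the red line at (255,163) apart from lid-height parallax. The measured error is about 0 to 3°. I'll push with the same strokes.

Call:
{"op": "step_arm", "data": {
  "increments": [
    [-1, [0, 0, 1], [0, 0, 0]],
    [-1, [0, 0, 1], [0, 0, 0]],
    [-1, [0, 0, 1], [0, 0, 0]],
    [-1, [0, 0, 1], [0, 0, 0]],
    [-1, [0, 0, 1], [0, 0, 0]]
  ]
}}

```text
time: 22.0
eef_pos: [0.5152, 0.1625, 0.0789]
ee_rot: [1.996, 2.425, -0.0]
wrist_force: [-0.2, -0.1, 0.1]
width: -0.0002
finger_force: 0.0
```

Call:
{"op": "step_arm", "data": {
  "increments": [
    [-1, [-0.4, 0, 0.2], [0, 0, 0]],
    [-1, [-0.4, 0, 0], [0, 0, 0]],
    [-1, [-0.4, 0, 0], [0, 0, 0]],
    [-1, [-0.4, 0, 0], [0, 0, 0]],
    [-1, [-0.2, 0, 0], [0, 0, 0]]
  ]
}}

```text
time: 22.5
eef_pos: [0.5221, 0.1275, 0.0761]
ee_rot: [-1.996, -2.426, -0.002]
wrist_force: [-2.1, 2.7, -0.4]
width: 0.0003
finger_force: 1.9
```

Call:
{"op": "step_arm", "data": {
  "increments": [
    [-1, [-0.25, 0, 0], [0, 0, 0]],
    [-1, [-0.25, 0, 0], [0, 0, 0]],
    [-1, [-0.2, 0, 0], [0, 0, 0]],
    [-1, [-0.1, 0, 0], [0, 0, 0]],
    [-1, [-0.05, 0, 0], [0, 0, 0]]
  ]
}}

```text
time: 23.0
eef_pos: [0.525, 0.1132, 0.076]
ee_rot: [-1.992, -2.425, -0.005]
wrist_force: [-5.4, 10.0, 4.3]
width: -0.0002
finger_force: 5.4
```

Call:
{"op": "step_arm", "data": {
  "increments": [
    [-1, [0, 0, 0], [0, 0, 0]],
    [-1, [0, 0, 0], [0, 0, 0]],
    [-1, [0, 0, 0], [0, 0, 0]],
    [-1, [0, 0, 0], [0, 0, 0]],
    [-1, [0, 0, 0], [0, 0, 0]]
  ]
}}

```text
time: 23.5
eef_pos: [0.525, 0.1133, 0.076]
ee_rot: [-1.992, -2.426, -0.004]
wrist_force: [-4.0, 8.1, 3.5]
width: 0.0003
finger_force: 4.2
```

```bash
python3 chk.py 7 2>/dev/null
```

```text
yaw y 11.22 tilt 0.2 shares [ 2.501 -0.025  0.058] j6 1.59
coder y of tcp 0.14197486988668442
top {'c': array([ 0.5534, -0.0265]), 'r': np.float64(0.0309), 'mean': array([ 0.5524, -0.0271], dtype=float32), 'g': array([ 0.5738, -0.0224]), 'ng': np.int64(47), 'cr': array([ 0.5492, -0.0072]), 'ncr': np.int64(82)}
g deg from coder y -91.3
cr deg from coder y -3.8
head y range [0.0386 0.0844]
side {'c': array([0., 0.]), 'r': np.float64(0.0), 'mean': array([nan, nan], dtype=float32)}
head y range [0.0691 0.0856]
```

The head is fully home. I'll hold a little longer, then retreat and go clear.

Call:
{"op": "step_arm", "data": {
  "increments": [
    [-1, [0, 0, 0], [0, 0, 0]],
    [-1, [0, 0, 0], [0, 0, 0]],
    [-1, [0, 0, 0], [0, 0, 0]],
    [-1, [0, 0, 0], [0, 0, 0]],
    [-1, [0, 0, 0], [0, 0, 0]]
  ]
}}

```text
time: 24.1
eef_pos: [0.5249, 0.1133, 0.076]
ee_rot: [-1.992, -2.427, -0.004]
wrist_force: [-4.8, 7.1, 3.9]
width: -0.0001
finger_force: 4.2
```

Call:
{"op": "step_arm", "data": {
  "increments": [
    [-1, [0.4, 0, 0], [0, 0, 0]],
    [-1, [0.6, 0, 0], [0, 0, 0]],
    [-1, [0.8, 0, 0], [0, 0, 0]],
    [-1, [0.9, 0, 0], [0, 0, 0]],
    [-1, [0, 0, 0], [0, 0, 0]]
  ]
}}

```text
time: 24.6
eef_pos: [0.5147, 0.1664, 0.0753]
ee_rot: [1.991, 2.428, 0.0]
wrist_force: [-0.2, -0.7, 1.5]
width: -0.0002
finger_force: 0.0
```

Call:
{"op": "step_arm", "data": {
  "increments": [
    [-1, [0, 0, -1], [0, 0, 0]],
    [-1, [0, 0, -1], [0, 0, 0]],
    [-1, [0, 0, -1], [0, 0, 0]],
    [-1, [0, 0, -1], [0, 0, 0]],
    [-1, [0, 0, -1], [0, 0, 0]]
  ]
}}

```text
time: 25.1
eef_pos: [0.5149, 0.1639, 0.176]
ee_rot: [1.995, 2.425, -0.001]
wrist_force: [0.5, 0.0, 0.4]
width: 0.0
finger_force: 0.0
```

Call:
{"op": "step_arm", "data": {
  "increments": [
    [-1, [0, 0, 0], [0, 0, 0]],
    [-1, [0, 0, 0], [0, 0, 0]],
    [-1, [0, 0, 0], [0, 0, 0]]
  ]
}}

```text
time: 25.4
eef_pos: [0.514, 0.1641, 0.1741]
ee_rot: [-1.995, -2.426, 0.003]
wrist_force: [0.8, -0.2, 1.1]
width: -0.0002
finger_force: 0.0
```

```bash
python3 chk.py 8 2>/dev/null
```

```text
yaw y 11.13 tilt 0.12 shares [-0.094  0.028  4.953] j6 1.69
coder y of tcp 0.19395087830095353
top {'c': array([ 0.5532, -0.0265]), 'r': np.float64(0.0309), 'mean': array([ 0.5524, -0.0271], dtype=float32), 'g': array([ 0.5738, -0.0224]), 'ng': np.int64(47), 'cr': array([ 0.5491, -0.0073]), 'ncr': np.int64(83)}
g deg from coder y -91.3
cr deg from coder y -3.5
head y range [0.0783 0.1247]
side {'c': array([0., 0.]), 'r': np.float64(0.0), 'mean': array([nan, nan], dtype=float32)}
head y range [0.082  0.1279]
```

```bash
python3 -c "
from cell import robot
print(robot.sign_off())"
```

```text
the job is handed in; nothing more can be done
None
```

I coded both panels and handed the job in; the head ran fully home and came back each time, and the tin stands in the pad with its cream label towards the retracted head, about 0 to 3° off square.

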